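# Index the inspection dial to its next station

## Task

The brass part in the indexing fixture has been measured at this station. Lift the red T-handle of the lock plunger, turn it and let it drop into its rest notch; turn the dial by its black handle counter-clockwise (seen from above) to the next station, the index segment with the orange mark, and let the plunger snap down fully home in that segment's hole, so that the dial is locked there. The hole has to be found by feel: never force the dial against the lock pin, and leave the other things on the bench where they are.

Things in the scene. Friction and masses are not known exactly. Their poses are not given: they have to be found in the camera images.
- fixture: Dark steel base plate of the indexing fixture, 270 x 240 x 15 mm, bolted to the bench; it stands and is turned differently from day to day. Origin on the bench under the dial's upright axis; the plunger's axis stands 80 mm from it along the fixture's own -x.
- dial_axis (a point): On the dial's axis at its upper face, 52 mm over the bench (fixed to the base, same axes). The dial is an aluminium disc, 200 mm diameter, with a three-jaw chuck (92 mm) holding the brass part, 126 mm over the bench at its top. It turns with 1 to 2 N at the handle and stays where it is left.
- handle (a point): On the black upright handle that turns the dial: a round post of 15 mm diameter, 80 mm from the dial's axis, up to 118 mm over the bench. The point is on its centre line 97 mm up; grip or push it here. At dial 0 it stands 95 degrees clockwise (from above) of the fixture's x axis. Nothing within 25 mm of it is higher than 62 mm.
- tee_grip (a point): Grip point of the red T-handle, on the plunger's upright axis, 141 mm over the bench when the pin is home. The handle is a bar 50 mm long (point's x), 12 mm thick (y), 28 mm high. Grip it across the 12 mm, no deeper than this point: the sleeve is below. Lifting takes about 7 N at first and 12 N at the top, where a hard stop ends it after 17 mm.
- sleeve (a point): On the plunger's axis, 116 mm over the bench: top of the fixed steel sleeve (36 mm diameter) under the T-handle. A 4 mm cross pin under the handle stops it turning in the sleeve unless lifted over 14 mm. Then it turns 70 degrees counter-clockwise (from above) to a stop; let down there, the cross pin drops 2.5 mm into the rest notch. Lift those 2.5 mm to turn it back.
- tee (a joint): Turn of the red T-handle about the plunger's axis, rad, counter-clockwise from above: 0 in the working slot (bar along the fixture's x axis), 1.22 at the rest notch.
- plunger (a joint): Lift of the plunger, m: 0 with the pin fully home in a hole (or on the bare dial in a gap between segments), 0.009 with the pin riding on a segment's top, 0.0115 in the rest notch (pin clear of the segments), 0.017 at the upper stop.
- dial (a joint): Turn of the dial, rad, counter-clockwise from above, 0 at the station where it stands locked at the start. It can turn from -1.1 to 2.5.
- lock_pin: Steel lock pin under the plunger, 10 mm diameter with a chamfered end; origin at the tip. Its spring presses it down with 6 to 11 N. It can be let down on a segment's flat top and ridden along until it snaps into the hole; turning takes 3 to 6 N at the handle then (a knock of 10 N as it is met), and rises steeply once the pin is in: stop there. 45 N on the pin bends it.
- blue_hole (a point): Hole (13 mm diameter, top 62 mm over the bench) of the index segment with the blue mark, where the dial is locked at the start; it turns with the dial. The segments are steel arcs, 10 mm high, bolted on the dial. This one's flat top ends 10 degrees from its hole on the side of the orange one; every segment ends in ramps 9 degrees long (15 N to climb).
- orange_area (a point): On the dial, 66 degrees clockwise (from above) of the blue hole: about where the orange-marked segment is clamped. It is set by hand: its hole comes under the pin anywhere between dial 0.95 and 1.35 rad and is not measured, so this point may be 16 mm off. Its flat top starts 26 degrees before its hole and ends 22 past it. A third segment, green, is not used.
- spare_a: Brass flanged bushing, loose, upright on the bench beside the fixture: 52 mm diameter, 40 mm high; origin under its middle.
- spare_b: A second brass bushing like it.
- chuck_key: T-shaped steel chuck key lying on the bench beside the fixture, 70 x 67 mm, 11 mm high; origin under the middle of its cross bar.
- caliper: Digital caliper lying on the bench, 230 mm long, 12 mm high; origin under its middle.
- cleaner: White bottle with a blue cap, standing, 48 mm diameter, 120 mm high; origin under its middle.
- gauge_case: Closed wooden gauge case, 100 x 140 x 26 mm, on the bench; origin under its middle.

How it is judged (in metres and radians):
On the way, in this order (a step that is already met when the one before it is completed fails the run):
1. the plunger is parked: lifted, its T-handle turned and dropped into the rest notch (value of joint tee above 1.05 rad and value of joint plunger between 0.01 and 0.013 m), for 0.2 s.
2. the dial is turned on counter-clockwise towards the next station (value of joint dial above 0.5 rad), for 0.1 s.
At the end, for the whole second after the job is handed in: The lock pin is fully home (plunger within 2 mm of 0) in the hole of the orange-marked segment, which is the case with the dial at rest between 0.91 and 1.39 rad; the T-handle is back in its working slot (within 0.2 rad of 0) (value of joint plunger below 0.002 m and value of joint tee below 0.2 rad and value of joint dial between 0.91 and 1.39 rad and velocity of joint dial between -0.02 and 0.02 rad/s); the robot touches nothing.
It fails at once if the dial is pressed against the lock pin with more than 45 N (contact force between lock_pin and dial above 45 N).
It fails at once if another thing on the bench is moved by more than 20 mm (distance of any of spare_a, spare_b, chuck_key, caliper, cleaner, gauge_case from where it was at the start of the episode above 0.02 m).
It also fails if it takes over 70 s, if anything falls off the work surface, if the arm or the gripper's body presses on something with over 40 N, if the wrist force passes 120 N, or if a joint passes its speed limit or range.

## Robot

A 6-joint arm with a two-finger parallel gripper is mounted at the origin on the work surface. World frame = base frame: x ahead of the robot, y to its left, z up, the work surface at z = 0. Lengths are in mm, angles in rad, forces in N, time in s.
With the tool pointing down it reaches from about 300 to 775 mm from the base axis. Payload 14.6 kg.
Tool frame: the origin (TCP) lies midway between the tips of the shut fingers; the grasp point (between the pads) lies 19 mm behind it; z points along the fingers, y is the direction in which the jaws open and shut (so a half turn about z gives the same grasp; the last joint's range is limited). The gripper opens to 94 mm and grips with 3 to 60 N. Pads are 16 mm wide; open, the fingers measure 119 mm over their backs; the gripper's body (75 mm by 177 mm) begins 78 mm behind the grasp point.
Start: joints at [-1.337, 0.3, 1.521, -0, 1.321, -0.067], TCP at [162.949, -525.297, 205.446] pointing down, gripper open.
Joint ranges: [-3.03, 3.03], [-0.79, 2.21], [0.23, 2.52], [-1.04, 4.18], [0, 3.07], [-2.55, 2.55]. Speed limits (rad/s): [2.22, 2.22, 2.57, 3.14, 3.14, 3.14].

## Interface

Orientations are given as [roll, pitch, yaw] about the fixed x, y, z axes, in that order (R = Rz(yaw) Ry(pitch) Rx(roll)).
In Python, from rig import state, vision, order gives the robot as it stands.
- The arm moves only by the tool send_rows, never from a script. Its argument "moves" is one flat list of numbers, 7 for each row, row after row: the shift along the tool's x, y, z in mm, then the turn, a rotation vector about the tool's x, y, z in rad, then the finger opening in mm, from 0 to 94. In form: [tx, ty, tz, ax, ay, az, gripper, tx, ty, tz, ax, ay, az, gripper, ...]. A call has 1 to 12 rows; each row shifts and turns the commanded pose from where the row before left it, along the tool's axes as they then stand; what a row does not reach is not made up. A row lasts 1/8 s, in which the tool goes at most 62.5 mm and 10.7 degrees, less where a joint would pass 70% of its speed; a pose out of reach is approached as far as the arm can. A call is refused whole if a number of a shift passes 62.5 or a number of a turn 0.188, either way. A call with a gripper value outside its range is refused whole. The fingers move at their own pace and stop on an object; "grip_force" is the grip in N (left out, the last holds). Time passes only in rows, so rows that do not move let the fingers close. It gives the time, the measured TCP pose, the force and the opening at its end, in the units of the state.
- state(): the state, without advancing time (a new reading comes with each control period).
- vision.read_camera(name): name is "side" or "top"; returns (picture, depth): 384x512x3 uint8, blue, green, red; 384x512 float32, mm along the optical axis (not along the pixel's ray), 0 where there is no reading.
- vision.camera_model(name): a dict with "fx", "fy", "cx", "cy" (pixels), "origin" and "rotation" of the camera in the world. Camera axes: x right, y up, looking along -z (the intrinsics and any distortion apply to the point x, -y, -z); pixel columns grow to the right and rows downward; lengths in mm; the calibration is good to about 2 mm. A picture is of the moment at which its call begins. camera_model takes no time and is no camera call.
- order.hand_in(): hands the job in, once; it reports no verdict.
The state is a dict: "time": time; "joints": joint angles; "qd": joint speeds; "tau": joint torques, N m; "position": TCP position; "tool_rot": TCP orientation; "ft_force": force on the tool from outside, world axes, zero at the start; "ft_torque": the same for the moment, N m; "opening": finger opening in mm.
Only numpy, scipy, OpenCV 4.12 (cv2) and the standard library are available. Lean on these libraries where they do the work, as an engineer would, in place of code of your own. Each camera call takes 0.05 s, during which the arm holds its last target.

## Working session

There is one attempt and no reset: what is moved stays moved. The work goes in short steps, Python scripts to look and compute and a tool call to move; the robot and the scene stay as the last step left them, time stands still between calls to the robot, and variables do not carry over. Pictures are saved under pics/ and viewed, and the job is handed in when it is done.

Besides the shell and the picture viewer there is one more tool, called after "Call:" as a command line: name --argument value ..., lists and objects as JSON in quotes. send_rows: Moves the arm, as the interface text tells. Its arguments: {"type":"object","properties":{"moves":{"type":"array","items":{"type":"number"}},"grip_force":{"type":"number"}},"required":["moves"]}

```bash
ls; mkdir -p pics
python3 - <<'E'
from rig import state, vision, order
import cv2,numpy as np
print(state())
for n in("top","side"):
    p,d=vision.read_camera(n); cv2.imwrite(f"pics/{n}0.png",p); np.save(f"{n}0.npy",d); print(n,vision.camera_model(n))
E
```

```text
pics
{'time': 0.0, 'joints': array([-1.33664358e+00,  3.00502908e-01,  1.52161496e+00,  4.83827262e-06,
        1.32070574e+00, -6.66248474e-02]), 'qd': array([-0.00020454, -0.00057924, -0.0014098 , -0.00022569,  0.00056779,
       -0.00034366]), 'tau': array([-3.70572365e-03, -5.31805873e+01, -3.52741420e+01,  7.05567375e-02,
        2.43495789e-02, -4.50282175e-05]), 'position': array([ 162.86502754, -525.0406814 ,  204.85455932]), 'tool_rot': array([-3.14036475e+00, -8.66270531e-05,  3.00776338e-01]), 'ft_force': array([ 0.25972086, -0.47267485,  0.48175053]), 'ft_torque': array([ 0.00278879, -0.02888241, -0.00994843]), 'opening': 93.71678651542803}
top {'fx': 469.65799800705173, 'fy': 469.65799800705173, 'cx': 254.4774759855143, 'cy': 191.0834556429167, 'origin': array([ 253.65857793,  -32.26142726, 1670.78201205]), 'rotation': array([ 0.19653798,  0.00247637, -1.59130839])}
side {'fx': 469.6158641125821, 'fy': 469.6158641125821, 'cx': 259.1267226589108, 'cy': 181.88651309780667, 'origin': array([-35.48442445, 783.42795627, 959.57262011]), 'rotation': array([ 0.87495309,  0.01845903, -2.53043032])}
```

View pics/top0.png

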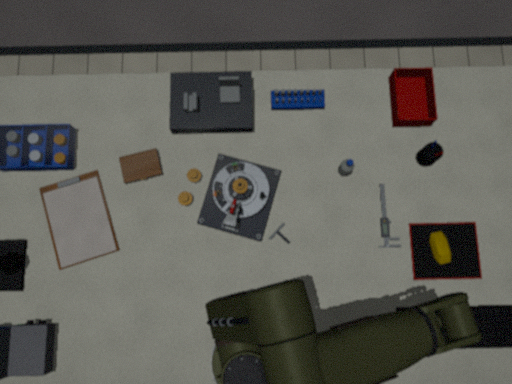

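View pics/side0.png

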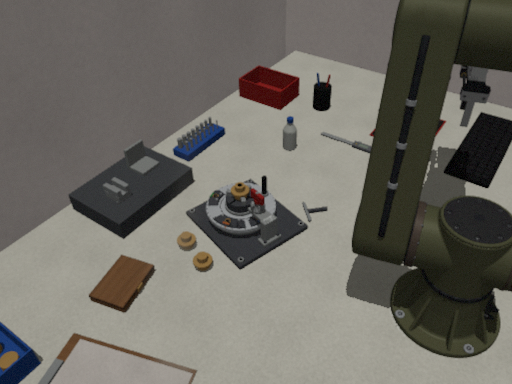

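The top picture shows the fixture at about (240,195) and the red tee near (234,208). In the side picture it sits near (245,210). I'll enlarge both.

```bash
cat > h.py <<'E'
import numpy as np,cv2
from rig import state,vision,order
from scipy.spatial.transform import Rotation as R
def rot(m): return R.from_euler('xyz',m['rotation']).as_matrix()
def px2w(n,u,v,z):
    m=vision.camera_model(n); r=rot(m)@np.array([(u-m['cx'])/m['fx'],-(v-m['cy'])/m['fy'],-1])
    o=m['origin']; return o+r*(z-o[2])/r[2]
def px2wd(n,u,v,d):
    m=vision.camera_model(n); return m['origin']+d*(rot(m)@np.array([(u-m['cx'])/m['fx'],-(v-m['cy'])/m['fy'],-1]))
def w2px(n,p):
    m=vision.camera_model(n); q=rot(m).T@(np.asarray(p)-m['origin']); return m['cx']+m['fx']*q[0]/-q[2], m['cy']-m['fy']*q[1]/-q[2]
def crop(p,u0,v0,w,h,s,name):
    cv2.imwrite(name,cv2.resize(p[v0:v0+h,u0:u0+w],None,fx=s,fy=s,interpolation=cv2.INTER_CUBIC))
E
python3 - <<'E'
from h import *
crop(cv2.imread('pics/top0.png'),190,145,100,100,6,'pics/tc0.png')
crop(cv2.imread('pics/side0.png'),180,160,133,100,6,'pics/sc0.png')
E
```

```text
(no output)
```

View pics/tc0.png

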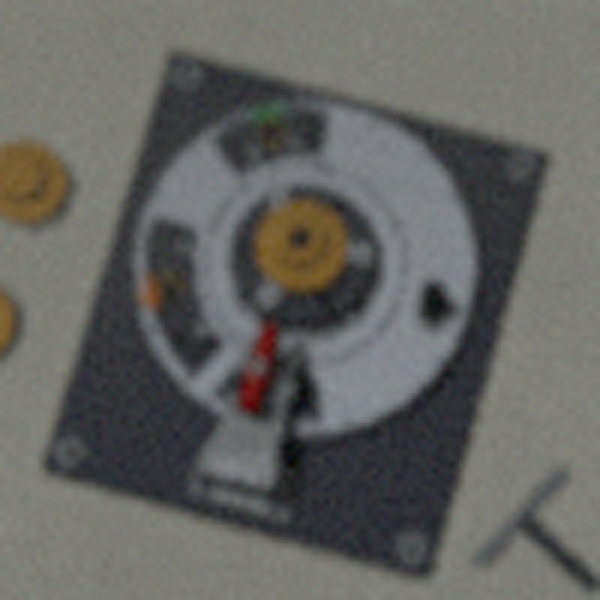

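View pics/sc0.png

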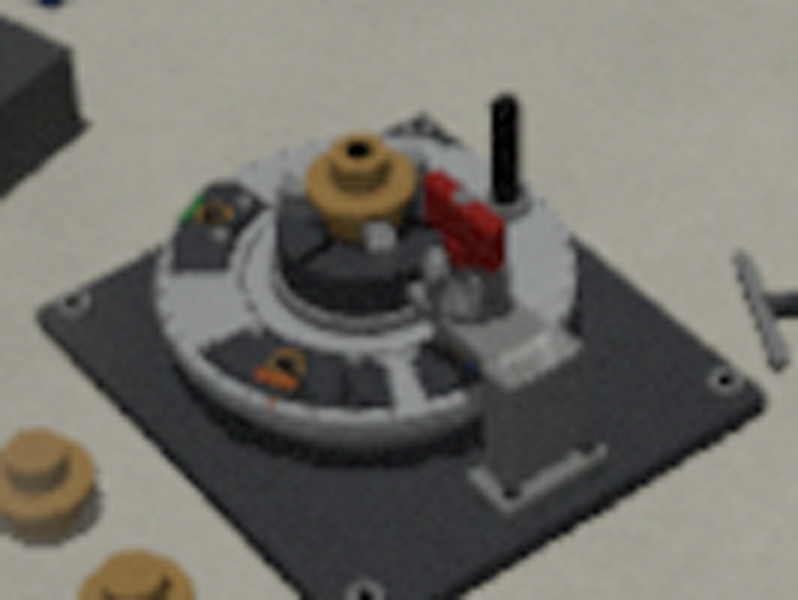

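Run:
```python
from h import *
T=lambda a,b,z:px2w('top',190+a/6-.4,145+b/6-.4,z)
S=lambda a,b,z:px2w('side',180+a/6-.4,160+b/6-.4,z)
c=[T(*q,15) for q in((170,50),(550,155),(432,578),(45,468))]
for q in c: print(q.round(1))
print('mid',np.mean(c,0), [np.linalg.norm(c[i]-c[(i+1)%4]).round(1) for i in range(4)])
yaw=lambda v:np.arctan2(v[1],v[0])
print('edge yaws',[np.degrees(yaw(c[(i+1)%4]-c[i])).round(1) for i in range(4)])
ax=T(300,240,126); print('axis top',ax, 'side',S(358,150,126))
# dial disc edge in top: fit z=52
E=[T(*q,52) for q in((137,270),(478,268),(310,100),(310,438))]
for q in E: print('dial',q.round(1))
for z in (141,155): print('tee',z,T(259,367,z),'ends',T(271,325,z),T(249,410,z))
print('tee side ends top z155',S(437,178,155),S(500,218,155))
print('handle top',T(437,300,118),'side',S(506,98,118))
```

```text
[728.3  95.7  15. ]
[ 657.6 -133.6   15. ]
[403.9 -56.3  15. ]
[473.6 171.   15. ]
mid [565.87419722  19.18165965  15.        ] [np.float64(239.9), np.float64(265.2), np.float64(237.7), np.float64(265.6)]
edge yaws [np.float64(-107.1), np.float64(163.1), np.float64(73.0), np.float64(-16.5)]
axis top [584.53195142  14.82436597 126.        ] side [588.71528893  14.684368   126.        ]
dial [584.4 112.9  52. ]
dial [581.4 -87.   52. ]
dial [685.2   9.9  52. ]
dial [483.  13.  52.]
tee 141 [510.36021239  37.94436578 141.        ] ends [533.7050576   31.05384382 141.        ] [486.57507886  43.70347277 141.        ]
tee 155 [508.01097383  37.30186829 155.        ] ends [531.14217565  30.47440584 155.        ] [484.44351306  43.00827006 155.        ]
tee side ends top z155 [526.82040598  37.38845433 155.        ] [488.9351761   43.71869477 155.        ]
handle top [550.21634389 -61.28390117 118.        ] side [559.30830949 -62.19075651 118.        ]
```

Run:
```python
from h import *
for n in('top','side'):
    p=cv2.imread(f'pics/{n}0.png').astype(int); d=np.load(f'{n}0.npy')
    m=(p[...,2]>1.8*p[...,1])&(p[...,2]>60)
    u0,v0,u1,v1=(215,185,255,225) if n=='top' else (240,180,270,215)
    vs,us=np.nonzero(m[v0:v1,u0:u1]); us+=u0; vs+=v0
    P=np.array([px2wd(n,u,v,d[v,u]) for u,v in zip(us,vs) if d[v,u]>0])
    print(n,len(P),np.percentile(P[:,2],[0,10,50,90,100]).round())
    q=P[(P[:,2]>146)&(P[:,2]<165)]; print('top face',len(q),q.mean(0).round(1),q.min(0).round(),q.max(0).round())
    # part top, handle, dial heights
    P=np.array([px2wd(n,u,v,d[v,u]) for v in range(130,250) for u in range(180,300) if d[v,u]>0])
    r=np.hypot(P[:,0]-585,P[:,1]-14)
    q=P[(P[:,2]>119)&(P[:,2]<132)&(r<20)]; print('part top',len(q),q.mean(0).round(1))
    rh=np.hypot(P[:,0]-554,P[:,1]+61); q=P[(rh<18)&(P[:,2]>75)&(P[:,2]<125)]; print('handle',len(q),q.mean(0).round(1),q[:,2].max())
    for lo,hi in ((110,180),):
        q=P[(P[:,2]>85)&(r>45)&(r<140)]
        print('tall things',[tuple(x.round().astype(int)) for x in q][:70:1] if n=='top' else '')
```

```text
top 36 [ 65. 144. 151. 154. 159.]
top face 30 [505.7  38.2 151.3] [487.  30. 146.] [532.  47. 159.]Traceback (most recent call last):
  File "<stdin>", line 11, in <module>
  File "h.py", line 9, in px2wd
    m=vision.camera_model(n); return m['origin']+d*(rot(m)@np.array([(u-m['cx'])/m['fx'],-(v-m['cy'])/m['fy'],-1]))
ValueError: time passes only in moves, steps and waits
```

```bash
sed -i 's/^def rot/import functools\n@functools.lru_cache(None)\ndef cm(n): return vision.camera_model(n)\ndef rot/; s/m=vision.camera_model(n)/m=cm(n)/' h.py
python3 - <<'E'
from h import *
for n in('top','side'):
    p=cv2.imread(f'pics/{n}0.png').astype(int); d=np.load(f'{n}0.npy')
    m=(p[...,2]>1.8*p[...,1])&(p[...,2]>60)
    u0,v0,u1,v1=(215,185,255,225) if n=='top' else (240,180,270,215)
    vs,us=np.nonzero(m[v0:v1,u0:u1]); us+=u0; vs+=v0
    P=np.array([px2wd(n,u,v,d[v,u]) for u,v in zip(us,vs) if d[v,u]>0])
    print(n,len(P),np.percentile(P[:,2],[0,10,50,90,100]).round())
    q=P[(P[:,2]>146)&(P[:,2]<165)]; print('top face',len(q),q.mean(0).round(1),q.min(0).round(),q.max(0).round())
    P=np.array([px2wd(n,u,v,d[v,u]) for v in range(130,250) for u in range(180,300) if d[v,u]>0])
    r=np.hypot(P[:,0]-585,P[:,1]-14)
    q=P[(P[:,2]>119)&(P[:,2]<132)&(r<20)]; print('part top',len(q),q.mean(0).round(1))
    rh=np.hypot(P[:,0]-554,P[:,1]+61); q=P[(rh<18)&(P[:,2]>75)&(P[:,2]<125)]; print('handle',len(q),q.mean(0).round(1),q[:,2].max())
    q=P[(P[:,2]>80)&(r>45)&(r<140)]; print(len(q)); print(*[tuple(int(a) for a in x) for x in q[:80]])
E
```

```text
top 36 [ 65. 144. 151. 154. 159.]
top face 30 [505.7  38.2 151.3] [487.  30. 146.] [532.  47. 159.]
part top 52 [583.9  15.3 124.7]
handle 23 [552.2 -58.5 107.4] 119.83701045525913
303
(560, -56, 113) (559, -60, 117) (560, -63, 108) (556, -53, 114) (556, -56, 113) (555, -59, 119) (556, -63, 111) (553, -53, 114) (552, -56, 115) (553, -60, 109) (552, -63, 117) (550, -53, 112) (550, -56, 109) (549, -59, 114) (549, -63, 114) (550, -53, 91) (548, -56, 101) (546, -59, 114) (549, -63, 98) (546, -56, 95) (546, -60, 92) (547, -63, 90) (531, 33, 146) (528, 36, 147) (528, 33, 148) (527, 29, 150) (527, 26, 151) (525, 36, 144) (524, 33, 151) (524, 30, 149) (525, 26, 144) (530, 45, 97) (522, 40, 143) (521, 36, 151) (520, 33, 152) (521, 30, 150) (523, 27, 136) (528, 49, 93) (526, 45, 104) (517, 39, 151) (517, 36, 151) (517, 33, 152) (517, 29, 154) (523, 28, 115) (522, 48, 108) (521, 45, 113) (514, 39, 150) (513, 36, 154) (514, 33, 152) (515, 30, 143) (519, 28, 118) (524, 25, 92) (524, 22, 88) (523, 18, 93) (518, 52, 108) (518, 48, 109) (518, 45, 111) (510, 39, 155) (511, 36, 149) (511, 33, 149) (51
[... 1018 characters left out ...]
104) (556, -52, 103) (553, -53, 104) (550, -55, 104) (549, -57, 103) (558, -51, 99) (555, -51, 100) (554, -54, 99) (549, -53, 102) (550, -59, 98) (560, -53, 93) (558, -56, 92) (555, -56, 94) (549, -53, 98) (551, -60, 92) (560, -53, 89) (557, -54, 90) (551, -51, 95) (552, -56, 91) (548, -55, 93) (558, -51, 88) (554, -49, 91) (552, -51, 91) (550, -54, 89) (550, -59, 86) (561, -54, 81) (554, -49, 87) (554, -54, 84) (550, -54, 86) (551, -61, 80) (532, 31, 152) (531, 29, 151) (528, 27, 151) (559, -51, 80) (556, -52, 81) (551, -50, 84) (550, -54, 82) (532, 36, 152) (530, 34, 152) (530, 30, 149) (525, 32, 153) (521, 32, 154) (534, 34, 146) (527, 37, 152) (523, 38, 155) (524, 33, 150) (522, 32, 151)
```

Call:
send_rows --moves '[41, -36, 0, 0, 0, 0, 50, 41, -36, 0, 0, 0, 0, 50, 41, -36, 0, 0, 0, 0, 50, 41, -36, 0, 0, 0, 0, 50, 41, -36, 0, 0, 0, 0, 50, 41, -36, 0, 0, 0, 0, 50, 41, -36, 0, 0, 0, 0, 50, 41, -36, 0, 0, 0, 0, 50, 41, -36, 0, 0, 0, 0, 50, 41, -36, 0, 0, 0, 0, 50, 41, -36, 0, 0, 0, 0, 50, 41, -36, 0, 0, 0, 0, 50]'

```text
time: 1.6
position: [505.5, 34.9, 205.3]
tool_rot: [-3.142, 0.0, 0.301]
ft_force: [0.7, -0.5, 0.1]
opening: 50.2
```

Call:
send_rows --moves '[0, 0, 0, 0, 0, 0.15, 40, 0, 0, 0, 0, 0, 0.15, 40, 0, 0, 0, 0, 0, 0.15, 40, 0, 0, 0, 0, 0, 0.148, 40, 0, 0, 0, 0, 0, 0, 40]'

```text
time: 2.22
position: [504.8, 33.1, 205.2]
tool_rot: [3.141, 0.0, -0.296]
ft_force: [0.7, -0.1, -0.9]
opening: 39.8
```

```bash
cat >> h.py <<'E'
def delta(target, yaw=None):
    "tool-frame shift (and az) from measured pose to target"
    s=state(); M=R.from_euler('xyz',s['tool_rot']).as_matrix()
    d=M.T@(np.asarray(target)-s['position'])
    print('t',round(float(s['time']),2),'pos',s['position'].round(2),'rot',s['tool_rot'].round(4),'open',round(s['opening'],1),'F',s['ft_force'].round(1),'M',s['ft_torque'].round(2),'\n shift',d.round(2), None if yaw is None else 'az %.4f'%(s['tool_rot'][2]-yaw))
E
python3 - <<'E'
from h import *
delta([508,37.5,190],-.297)
A=np.array([584.5,14.5])
for n,u,v in(('top',190+172/6-.4,145+282/6-.4),('side',180+288/6-.4,160+360/6-.4)):
    w=px2w(n,u,v,62)[:2]-A; print(n,w,np.hypot(*w),np.degrees(np.arctan2(w[1],w[0])))
p,d=vision.read_camera('top'); crop(p,190,145,100,100,6,'pics/tc1.png')
p,d=vision.read_camera('side'); crop(p,180,120,133,100,6,'pics/sc1.png')
E
```

```text
t 2.23 pos [504.75  33.07 205.23] rot [ 3.1415e+00  5.0000e-04 -2.9630e-01] open 39.8 F [ 0.7 -0.1 -0.9] M [ 0.05 -0.   -0.01] 
 shift [ 1.82 -5.19 15.23] az 0.0007
top [-9.68708722 77.13169618] 77.73762418820826 97.15838429539235
side [-10.1770433   77.21947368] 77.8872218421852 97.5079546164412
```

Run:
```python
from h import *
crop(cv2.imread('pics/side0.png'),200,195,64,48,12,'pics/sc0b.png')
crop(cv2.imread('pics/top0.png'),205,165,50,50,12,'pics/tc0b.png')
```

```text
(no output)
```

View pics/sc1.png

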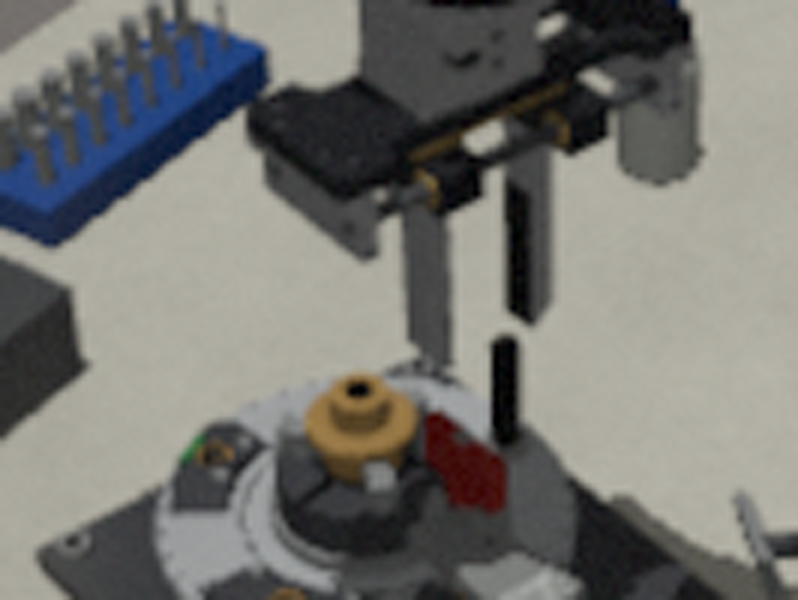

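View pics/sc0b.png

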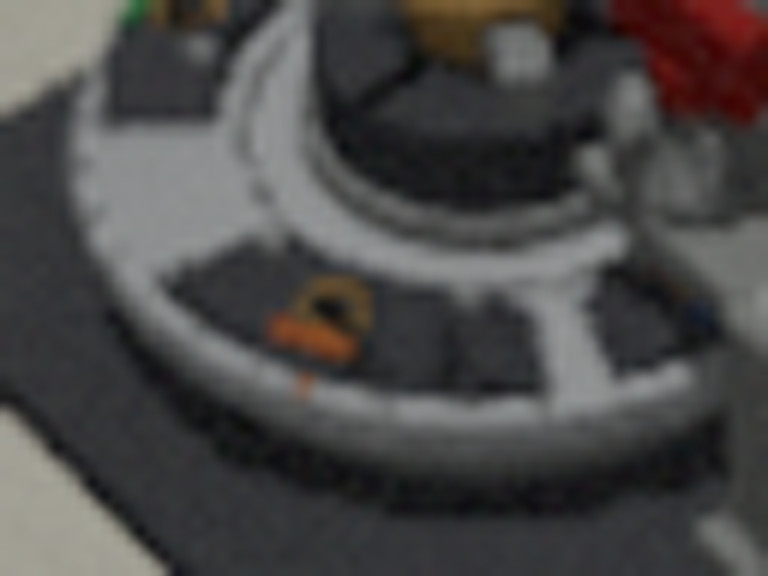

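View pics/tc0b.png

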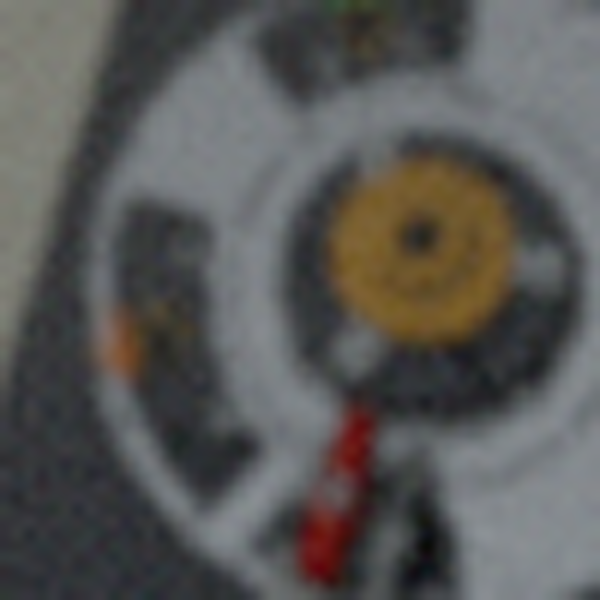

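The tee is clear under the open fingers, and the orange hole lies about 97.3° in the world, so the dial should lock near 1.15 rad. Next I descend on the tee.

Call:
send_rows --moves '[2, -5, 15, 0, 0, 0, 40, 0, 0, 20, 0, 0, 0, 40, 0, 0, 20, 0, 0, 0, 40, 0, 0, 15, 0, 0, 0, 40, 0, 0, 9, 0, 0, 0, 40, 0, 0, 0, 0, 0, 0, 40]'

```text
time: 3.08
position: [508.1, 37.3, 126.0]
tool_rot: [3.141, 0.001, -0.297]
ft_force: [-0.6, 0.3, 0.7]
opening: 40.3
```

Run:
```python
from h import *
delta([508,37.5,126],-.297)
p,d=vision.read_camera('top'); crop(p,190,145,100,100,6,'pics/tc2.png')
p,d=vision.read_camera('side'); crop(p,200,140,106,80,7,'pics/sc2.png')
```

```text
t 3.08 pos [508.11  37.31 125.97] rot [ 3.1414e+00  8.0000e-04 -2.9690e-01] open 40.3 F [-0.6  0.3  0.7] M [ 0.05  0.02 -0.01] 
 shift [-0.16 -0.15 -0.03] az 0.0001
```

View pics/sc2.png

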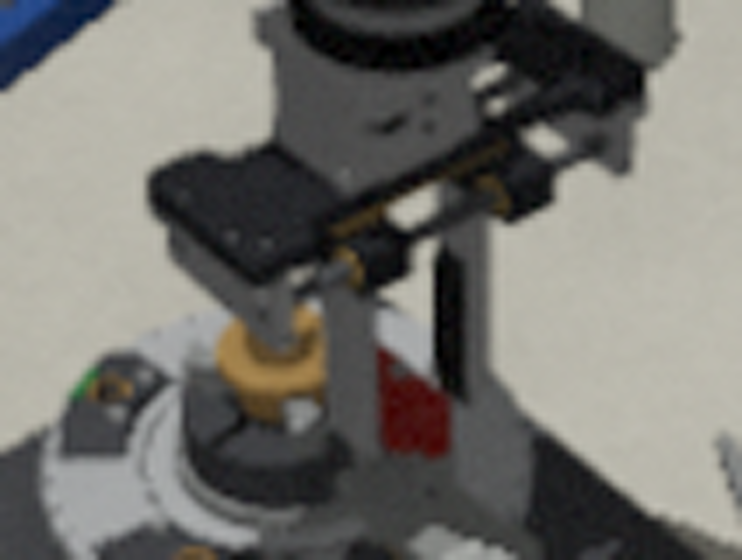

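The fingers straddle the red bar at about (415,400) in the crop, with no contact. I'll close gently first to check the centring.

Call:
send_rows --grip_force 8 --moves '[0, 0, 0, 0, 0, 0, 6, 0, 0, 0, 0, 0, 0, 6, 0, 0, 0, 0, 0, 0, 6, 0, 0, 0, 0, 0, 0, 6]'

```text
time: 3.68
position: [508.7, 38.4, 126.8]
tool_rot: [-3.139, -0.001, -0.297]
ft_force: [3.0, 9.0, -0.0]
opening: 12.4
```

Run:
```python
from h import *
delta([508,37.5,126],-.297)
```

```text
t 3.67 pos [508.68  38.39 126.78] rot [-3.1391e+00 -7.0000e-04 -2.9720e-01] open 12.4 F [ 3.  9. -0.] M [ 1.87 -0.52  0.  ] 
 shift [-0.39  1.06  0.77] az -0.0002
```

Call:
send_rows --moves '[0, -1.1, 0, 0, 0, 0, 6, 0, 0, 0, 0, 0, 0, 6]'

```text
time: 3.92
position: [508.9, 39.1, 126.8]
tool_rot: [-3.14, -0.001, -0.297]
ft_force: [1.6, 5.3, 0.9]
opening: 12.1
```

Call:
send_rows --moves '[0, -1.4, 0, 0, 0, 0, 6, 0, 0, 0, 0, 0, 0, 6]'

```text
time: 4.18
position: [509.1, 39.7, 126.7]
tool_rot: [-3.142, -0.0, -0.297]
ft_force: [0.2, 0.7, 2.6]
opening: 11.9
```

Call:
send_rows --grip_force 50 --moves '[0, 0, 0, 0, 0, 0, 6, 0, 0, 0, 0, 0, 0, 6, 0, 0, 0, 0, 0, 0, 6, 0, 0, -3, 0, 0, 0, 6, 0, 0, -3, 0, 0, 0, 6, 0, 0, 0, 0, 0, 0, 6]'

```text
time: 4.92
position: [508.8, 39.7, 132.2]
tool_rot: [3.141, 0.001, -0.297]
ft_force: [2.9, 2.2, -7.7]
opening: 11.2
```

Call:
send_rows --moves '[0, 0, -3, 0, 0, 0, 6, 0, 0, -3, 0, 0, 0, 6, 0, 0, -2, 0, 0, 0, 6, 0, 0, -2, 0, 0, 0, 6, 0, 0, 0, 0, 0, 0, 6]'

```text
time: 5.55
position: [508.9, 39.7, 142.4]
tool_rot: [3.142, 0.0, -0.297]
ft_force: [2.8, 1.0, -11.7]
opening: 11.8
```

Lifted by about 15.7 mm at 11.7 N, as expected. Now turn it counter-clockwise (negative about tool z).

Call:
send_rows --moves '[0, 0, 0, 0, 0, -0.1, 6, 0, 0, 0, 0, 0, -0.12, 6, 0, 0, 0, 0, 0, -0.14, 6, 0, 0, 0, 0, 0, 0, 6]'

```text
time: 6.05
position: [508.9, 39.6, 142.3]
tool_rot: [3.141, 0.0, 0.062]
ft_force: [2.8, 0.9, -12.4]
opening: 11.7
```

Run:
```python
from h import *
delta([508,37.5,126],-.297)
```

```text
t 6.05 pos [508.85  39.55 142.31] rot [3.1414e+00 4.0000e-04 6.2000e-02] open 11.7 F [  2.8   0.9 -12.4] M [ 0.17 -0.76  0.02] 
 shift [-0.97  1.99 16.31] az 0.3590
```

Call:
send_rows --moves '[0, 0, 0, 0, 0, -0.16, 6, 0, 0, 0, 0, 0, -0.16, 6, 0, 0, 0, 0, 0, -0.16, 6, 0, 0, 0, 0, 0, -0.16, 6, 0, 0, 0, 0, 0, -0.16, 6, 0, 0, 0, 0, 0, -0.05, 6, 0, 0, 0, 0, 0, 0, 6]'

```text
time: 6.92
position: [509.1, 39.3, 142.4]
tool_rot: [3.141, 0.0, 0.909]
ft_force: [4.4, -1.1, -12.3]
opening: 11.7
```

Run:
```python
from h import *
delta([508,37.5,126],-.297)
```

```text
t 6.92 pos [509.07  39.33 142.43] rot [3.1411e+00 3.0000e-04 9.0950e-01] open 11.7 F [  4.4  -1.1 -12.3] M [-0.45 -1.14  0.03] 
 shift [-2.1   0.27 16.43] az 1.2065
```

Call:
send_rows --moves '[0, 0, 0, 0, 0, -0.015, 6, 0, 0, 2, 0, 0, 0, 6, 0, 0, 2, 0, 0, 0, 6, 0, 0, 0, 0, 0, 0, 6, 0, 0, 0, 0, 0, 0, 6]'

```text
time: 7.55
position: [509.1, 39.4, 138.4]
tool_rot: [3.141, 0.0, 0.927]
ft_force: [4.0, -3.5, -10.3]
opening: 11.5
```

Run:
```python
from h import *
delta([508,37.5,126],-.297)
```

```text
t 7.55 pos [509.06  39.42 138.43] rot [3.1411e+00 2.0000e-04 9.2650e-01] open 11.5 F [  4.   -3.5 -10.3] M [-0.83 -1.1   0.04] 
 shift [-2.17  0.3  12.43] az 1.2235
```

Call:
send_rows --moves '[0, 0, 1, 0, 0, 0, 6, 0, 0, 1, 0, 0, 0, 6, 0, 0, 0, 0, 0, 0, 6]'

```text
time: 7.92
position: [509.3, 39.4, 137.6]
tool_rot: [3.14, -0.001, 0.927]
ft_force: [-0.7, -4.2, 5.2]
opening: 11.7
```

It rests in the notch, with the floor felt at a lift of about 11.3 mm. Release and rise.

Call:
send_rows --moves '[0, 0, -1, 0, 0, 0, 6, 0, 0, 0, 0, 0, 0, 30, 0, 0, 0, 0, 0, 0, 30, 0, 0, -15, 0, 0, 0, 30, 0, 0, -25, 0, 0, 0, 30, 0, 0, -25, 0, 0, 0, 30, 0, 0, 0, 0, 0, 0, 30]'

```text
time: 8.8
position: [509.8, 39.8, 204.8]
tool_rot: [3.139, -0.003, 0.928]
ft_force: [-0.7, -0.3, -0.5]
opening: 30.1
```

Run:
```python
from h import *
delta([508,37.5,126],-.297)
p,d=vision.read_camera('top'); crop(p,190,145,100,100,6,'pics/tc3.png')
p,d=vision.read_camera('side'); crop(p,200,140,106,80,7,'pics/sc3.png')
```

```text
t 8.8 pos [509.77  39.8  204.76] rot [ 3.1385e+00 -2.5000e-03  9.2790e-01] open 30.1 F [-0.7 -0.3 -0.5] M [-0.09 -0.06 -0.01] 
 shift [-3.1  -0.28 78.75] az 1.2249
```

View pics/sc3.png

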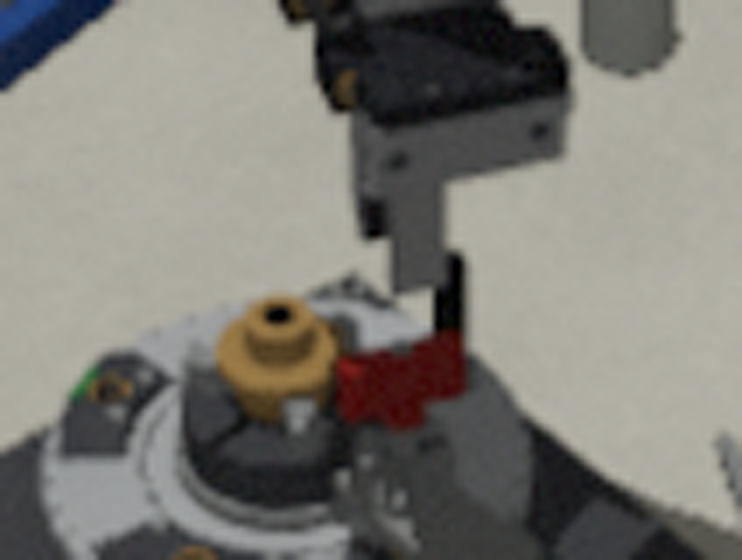

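Run:
```python
from h import *
delta([554.5,-59.5,205],1.187)
```

```text
t 8.9 pos [508.8   39.7  202.24] rot [-3.1414 -0.      0.9277] open 30.1 F [ 0.1 -0.9 -0.4] M [-0.03 -0.04  0.05] 
 shift [-51.99  96.05  -2.78] az -0.2593
```

View pics/tc3.png

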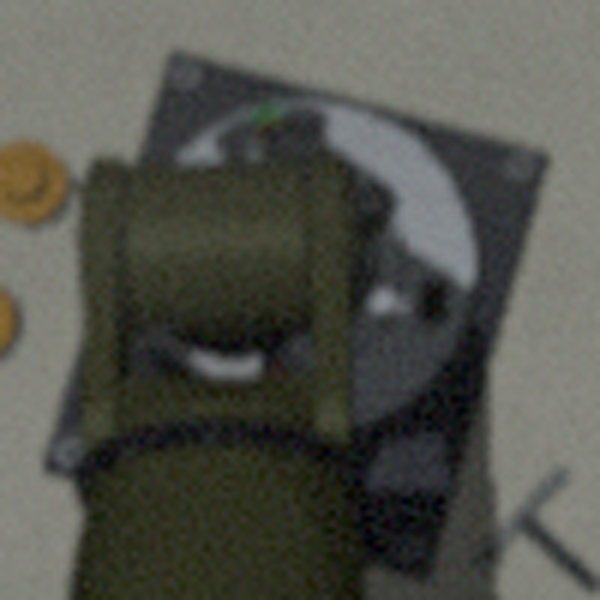

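Call:
send_rows --moves '[-26, 48, -1, 0, 0, 0, 40, -26, 48, -1, 0, 0, 0, 40, 0, 0, 0, 0, 0, -0.13, 40, 0, 0, 0, 0, 0, -0.13, 40, 0, 0, 0, 0, 0, 0, 40, 0, 0, 0, 0, 0, 0, 40]'

```text
time: 9.65
position: [554.4, -59.4, 203.9]
tool_rot: [-3.141, 0.0, 1.185]
ft_force: [-0.7, 0.1, 0.1]
opening: 40.1
```

Run:
```python
from h import *
delta([554.5,-59.5,87],1.187)
p,d=vision.read_camera('side'); crop(p,200,100,133,100,6,'pics/sc4.png')
```

```text
t 9.65 pos [554.43 -59.35 203.94] rot [-3.1407e+00  2.0000e-04  1.1851e+00] open 40.1 F [-0.7  0.1  0.1] M [-0.03 -0.03  0.02] 
 shift [-9.0000e-02  2.2000e-01  1.1694e+02] az -0.0019
```

View pics/sc4.png

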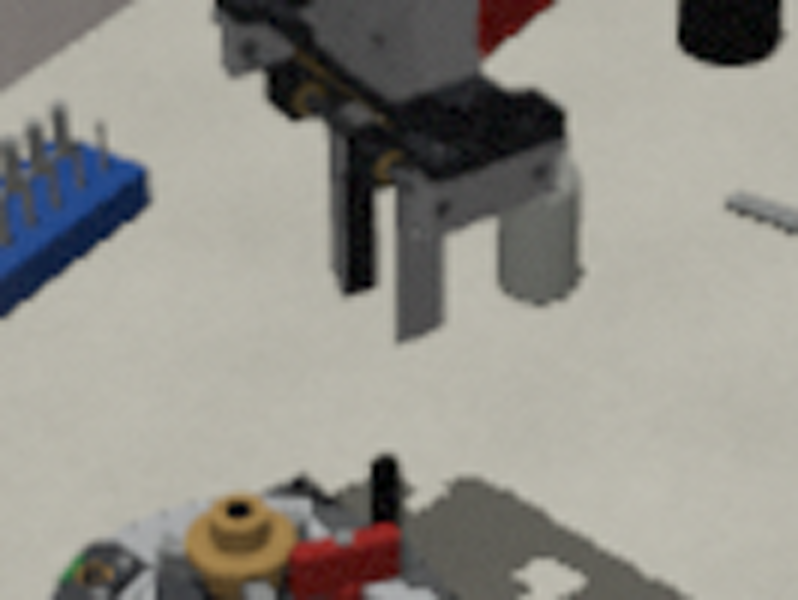

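Call:
send_rows --moves '[0, 0, 30, 0, 0, 0, 40, 0, 0, 30, 0, 0, 0, 40, 0, 0, 25, 0, 0, 0, 40, 0, 0, 20, 0, 0, 0, 40, 0, 0, 12, 0, 0, 0, 40, 0, 0, 0, 0, 0, 0, 40]'

```text
time: 10.45
position: [554.4, -59.4, 87.0]
tool_rot: [-3.141, 0.0, 1.187]
ft_force: [1.3, 0.4, 0.5]
opening: 40.0
```

Call:
send_rows --grip_force 4 --moves '[0, 0, 0, 0, 0, 0, 22, 0, 0, 0, 0, 0, 0, 22, 0, 0, 0, 0, 0, 0, 22]'

```text
time: 10.82
position: [554.8, -59.5, 87.9]
tool_rot: [3.141, -0.0, 1.188]
ft_force: [0.1, 0.3, -0.0]
opening: 21.9
```

Run:
```python
from h import *
delta([554.5,-59.5,87],1.187)
p,d=vision.read_camera('side'); crop(p,220,140,80,60,10,'pics/sc5.png')
```

```text
t 10.82 pos [554.81 -59.53  87.89] rot [ 3.1409e+00 -1.0000e-04  1.1877e+00] open 21.9 F [ 0.1  0.3 -0. ] M [-0.01 -0.05  0.02] 
 shift [-0.09 -0.3   0.89] az 0.0007
```

View pics/sc5.png

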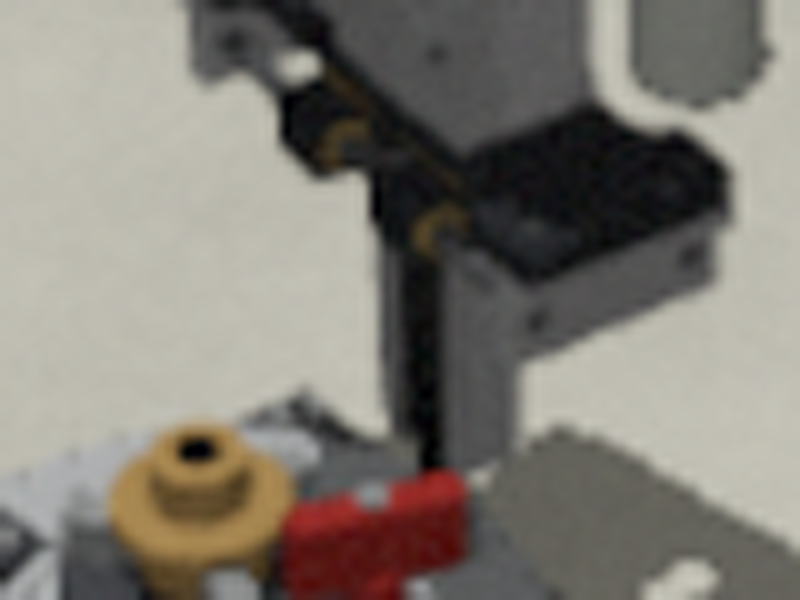

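Call:
send_rows --moves '[0.4, 8, 0, 0, 0, -0.1, 22, 0.4, 8, 0, 0, 0, -0.1, 22, 0.4, 8, 0, 0, 0, -0.1, 22, 0.4, 8, 0, 0, 0, -0.1, 22]'

```text
time: 11.38
position: [586.0, -65.5, 87.6]
tool_rot: [-3.141, 0.0, 1.591]
ft_force: [-2.2, 0.2, 2.3]
opening: 22.3
```

```bash
cat >> h.py <<'E'
def hangle(A=(585.5,16.3)):
    s=state(); d=s['position'][:2]-np.array(A); t=R.from_euler('xyz',s['tool_rot']).as_matrix().T@s['ft_force']
    print('t %.2f'%s['time'],'r %.1f'%np.hypot(*d),'tool angle-based dial %.3f'%(np.arctan2(d[1],d[0])+1.955),'Ftool',t.round(1),'pos',s['position'].round(1),'yaw %.3f'%s['tool_rot'][2],'open %.1f'%s['opening'])
E
python3 -c "
from h import *
hangle()"
```

```text
t 11.38 r 81.8 tool angle-based dial 0.390 Ftool [ 0.3 -2.2 -2.3] pos [586.  -65.5  87.6] yaw 1.591 open 22.3
```

Force 2.2 N against the push, so the dial turns freely. Continue.

Call:
send_rows --moves '[0.4, 8, 0, 0, 0, -0.1, 22, 0.4, 8, 0, 0, 0, -0.1, 22, 0.4, 8, 0, 0, 0, -0.1, 22, 0.4, 8, 0, 0, 0, -0.1, 22, 0.2, 5, 0, 0, 0, -0.06, 22, 0.1, 3, 0, 0, 0, -0.04, 22, 0, 0, 0, 0, 0, 0, 22]'

```text
time: 12.25
position: [624.2, -54.6, 87.4]
tool_rot: [3.141, -0.0, 2.088]
ft_force: [0.4, -0.5, -0.1]
opening: 22.3
```

Run:
```python
from h import *
hangle()
p,d=vision.read_camera('side'); crop(p,180,140,120,90,6,'pics/sc6.png')
```

```text
t 12.25 r 80.8 tool angle-based dial 0.884 Ftool [-0.6  0.1  0.1] pos [624.2 -54.6  87.4] yaw 2.088 open 22.3
```

View pics/sc6.png

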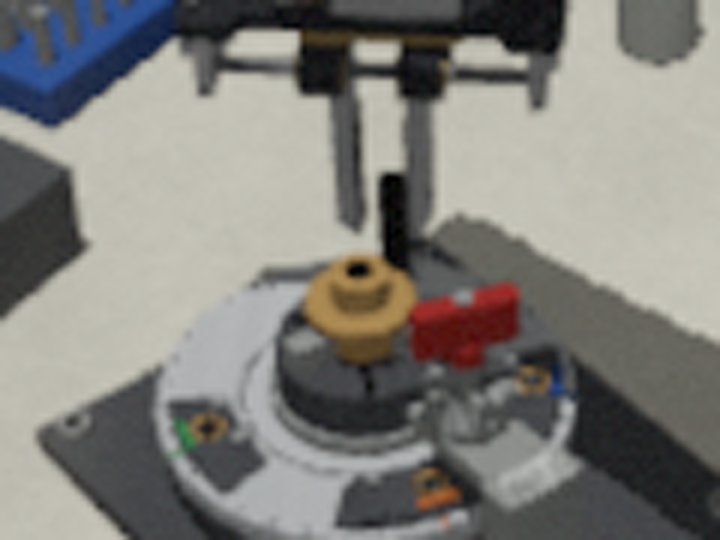

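The handle is up against the rear finger. The orange hole is at (430,480) in the crop, about 20° short of the pin. I'll compute that more exactly.

Run:
```python
from h import *
for A in ((585.5,16.3),(584.5,14.5)):
  for nm,a,b,z in(('or',431,481,62),('blue',533,378,62),('handle',394,178,118)):
    w=px2w('side',180+a/6-.4,140+b/6-.4,z)[:2]; q=w-np.array(A); print(nm,w,np.hypot(*q),'deg',np.degrees(np.arctan2(q[1],q[0])))
delta([624.2,-54.6,205])
```

```text
or [520.01695129  55.95071174] 76.55199938444652 deg 148.8046300816888
blue [520.4522951  -27.07558083] 78.18340569256654 deg -146.30356401820498
handle [621.53161566 -57.36584943] 82.00569918614802 deg -63.93570829129222
or [520.01695129  55.95071174] 76.65653967263042 deg 147.26645665307024
blue [520.4522951  -27.07558083] 76.35861067936858 deg -147.01100330288594
handle [621.53161566 -57.36584943] 80.84578450596197 deg -62.73848832915503
t 12.3 pos [624.1  -54.65  87.45] rot [ 3.1414e+00 -2.0000e-04  2.0869e+00] open 22.0 F [ 0.7 -0.8 -0.4] M [ 0.02 -0.16  0.03] 
 shift [ 2.0000e-02  1.3000e-01 -1.1755e+02] None
```

Call:
send_rows --moves '[0, -3, 0, 0, 0, 0, 26, 0, 0, -40, 0, 0, 0, 35, 0, 0, -40, 0, 0, 0, 35, 0, 0, -38, 0, 0, 0, 35, 46, -17, 0, 0, 0, 0, 35, 46, -17, 0, 0, 0, 0, 35, 46, -17, 0, 0, 0, 0, 35]'

```text
time: 13.18
position: [507.4, 39.2, 205.5]
tool_rot: [3.141, -0.0, 2.087]
ft_force: [1.8, 0.4, 0.5]
opening: 35.1
```

Call:
send_rows --moves '[0, 0, 0, 0, 0, 0.165, 35, 0, 0, 0, 0, 0, 0.165, 35, 0, 0, 0, 0, 0, 0.165, 35, 0, 0, 0, 0, 0, 0.165, 35, 0, 0, 0, 0, 0, 0.165, 35, 0, 0, 0, 0, 0, 0.165, 35, 0, 0, 0, 0, 0, 0.165, 35, 0, 0, 0, 0, 0, 0, 35, 0, 0, 0, 0, 0, 0, 35]'

```text
time: 14.3
position: [508.9, 38.4, 205.5]
tool_rot: [3.142, -0.0, 0.936]
ft_force: [0.2, 0.8, 0.1]
opening: 34.9
```

Run:
```python
from h import *
delta([509.1,39.4,138],.927)
```

```text
t 14.3 pos [508.88  38.43 205.5 ] rot [ 3.1415e+00 -1.0000e-04  9.3620e-01] open 34.9 F [0.2 0.8 0.1] M [-0.03 -0.07 -0.01] 
 shift [ 0.9 -0.4 67.5] az 0.0092
```

Call:
send_rows --moves '[0.9, -0.4, 20, 0, 0, 0.009, 35, 0, 0, 20, 0, 0, 0, 35, 0, 0, 18, 0, 0, 0, 35, 0, 0, 9, 0, 0, 0, 35, 0, 0, 0, 0, 0, 0, 35]'

```text
time: 14.92
position: [509.1, 39.4, 138.3]
tool_rot: [-3.141, 0.0, 0.925]
ft_force: [0.6, 0.9, 0.9]
opening: 35.2
```

Call:
send_rows --grip_force 8 --moves '[0, 0, 0, 0, 0, 0, 6, 0, 0, 0, 0, 0, 0, 6, 0, 0, 0, 0, 0, 0, 6, 0, 0, 0, 0, 0, 0, 6]'

```text
time: 15.42
position: [509.4, 39.5, 138.8]
tool_rot: [3.141, -0.0, 0.924]
ft_force: [0.5, -0.1, 2.3]
opening: 12.1
```

Run:
```python
from h import *
delta([509.1,39.4,138],.927)
```

```text
t 15.43 pos [509.36  39.47 138.79] rot [ 3.1411e+00 -4.0000e-04  9.2400e-01] open 12.1 F [ 0.5 -0.1  2.3] M [-0.08  0.04 -0.01] 
 shift [-0.21 -0.17  0.79] az -0.0030
```

Call:
send_rows --grip_force 50 --moves '[0, 0, 0, 0, 0, 0, 6, 0, 0, 0, 0, 0, 0, 6, 0, 0, 0, 0, 0, 0, 6, 0, 0, -2, 0, 0, 0, 6, 0, 0, -2, 0, 0, 0, 6, 0, 0, 0, 0, 0, 0, 6]'

```text
time: 16.18
position: [509.1, 39.4, 141.5]
tool_rot: [-3.141, 0.001, 0.924]
ft_force: [5.8, -0.8, -10.9]
opening: 11.7
```

Call:
send_rows --moves '[0, 0, -1, 0, 0, 0, 6, 0, 0, 0, 0, 0, 0, 6, 0, 0, 0, 0, 0, 0.06, 6, 0, 0, 0, 0, 0, 0.1, 6, 0, 0, 0, 0, 0, 0, 6]'

```text
time: 16.8
position: [509.0, 39.4, 142.4]
tool_rot: [-3.141, 0.001, 0.762]
ft_force: [5.5, -0.4, -10.9]
opening: 11.5
```

Run:
```python
from h import *
delta([509.1,39.4,138],-.297)
```

```text
t 16.8 pos [509.04  39.4  142.4 ] rot [-3.141e+00  7.000e-04  7.622e-01] open 11.5 F [  5.5  -0.4 -10.9] M [-0.14 -1.33 -0.04] 
 shift [0.05 0.04 4.4 ] az 1.0592
```

It turns freely. Turn back the remaining 1.06 rad.

Call:
send_rows --moves '[0, 0, 0, 0, 0, 0.16, 6, 0, 0, 0, 0, 0, 0.16, 6, 0, 0, 0, 0, 0, 0.16, 6, 0, 0, 0, 0, 0, 0.16, 6, 0, 0, 0, 0, 0, 0.16, 6, 0, 0, 0, 0, 0, 0.16, 6, 0, 0, 0, 0, 0, 0.095, 6, 0, 0, 0, 0, 0, 0, 6, 0, 0, 0, 0, 0, 0, 6]'

```text
time: 17.92
position: [509.0, 39.7, 142.4]
tool_rot: [-3.141, 0.001, -0.291]
ft_force: [4.6, 1.6, -11.4]
opening: 11.0
```

Run:
```python
from h import *
delta([509.1,39.4,138],-.297)
```

```text
t 17.93 pos [508.95  39.67 142.37] rot [-3.1414e+00  1.3000e-03 -2.9140e-01] open 11.0 F [  4.6   1.6 -11.4] M [ 0.37 -1.2  -0.02] 
 shift [0.23 0.22 4.37] az 0.0056
```

Call:
send_rows --moves '[0, 0, 0, 0, 0, 0.005, 6, 0, 0, 2, 0, 0, 0, 6, 0, 0, 2, 0, 0, 0, 6, 0, 0, 1.5, 0, 0, 0, 6, 0, 0, 0, 0, 0, 0, 6]'

```text
time: 18.55
position: [509.1, 39.6, 137.7]
tool_rot: [-3.142, 0.001, -0.296]
ft_force: [3.0, 1.8, -12.1]
opening: 11.4
```

Call:
send_rows --moves '[0, 0, 1, 0, 0, 0, 6, 0, 0, 1, 0, 0, 0, 6, 0, 0, 0, 0, 0, 0, 6]'

```text
time: 18.92
position: [509.3, 39.5, 136.6]
tool_rot: [-3.141, -0.001, -0.296]
ft_force: [0.8, 3.7, 0.0]
opening: 11.6
```

The pin is down on the segment top, supported at a lift of about 9 mm, with the tee in its slot direction. Release it and go to the handle.

Call:
send_rows --moves '[0, 0, 0, 0, 0, 0, 30, 0, 0, 0, 0, 0, 0, 35, 0, 0, -20, 0, 0, 0, 35, 0, 0, -25, 0, 0, 0, 35, 0, 0, -24, 0, 0, 0, 35, 0, 0, 0, 0, 0, 0, 35]'

```text
time: 19.68
position: [509.8, 39.3, 206.3]
tool_rot: [-3.141, -0.003, -0.296]
ft_force: [-0.2, -0.1, 0.1]
opening: 35.3
```

Run:
```python
from h import *
delta([621.7,-57.1,205],2.087)
p,d=vision.read_camera('side'); crop(p,180,140,120,90,6,'pics/sc7.png')
```

```text
t 19.68 pos [509.82  39.29 206.31] rot [-3.141e+00 -2.900e-03 -2.963e-01] open 35.3 F [-0.2 -0.1  0.1] M [ 0.06  0.06 -0.02] 
 shift [135.14  59.53   1.67] az -2.3833
```

View pics/sc7.png

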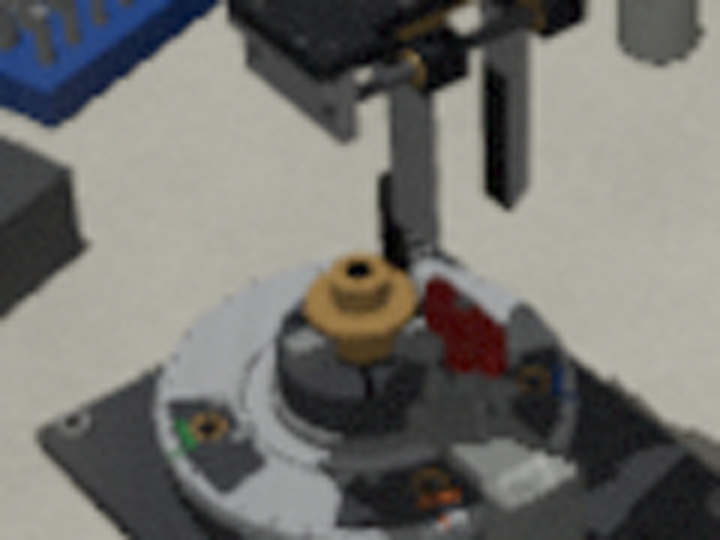

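Call:
send_rows --moves '[45, 20, 0, 0, 0, 0, 40, 45, 20, 0, 0, 0, 0, 40, 45, 19, 0, 0, 0, 0, 40, 0, 0, 0, 0, 0, -0.17, 40, 0, 0, 0, 0, 0, -0.17, 40, 0, 0, 0, 0, 0, -0.17, 40, 0, 0, 0, 0, 0, -0.17, 40, 0, 0, 0, 0, 0, -0.17, 40, 0, 0, 0, 0, 0, -0.17, 40, 0, 0, 0, 0, 0, -0.17, 40, 0, 0, 0, 0, 0, -0.17, 40, 0, 0, 0, 0, 0, -0.17, 40]'

```text
time: 21.22
position: [620.7, -56.4, 203.2]
tool_rot: [-3.139, 0.001, 1.239]
ft_force: [0.2, -0.8, 0.1]
opening: 39.8
```

Call:
send_rows --moves '[0, 0, 0, 0, 0, -0.17, 40, 0, 0, 0, 0, 0, -0.17, 40, 0, 0, 0, 0, 0, -0.17, 40, 0, 0, 0, 0, 0, -0.17, 40, 0, 0, 0, 0, 0, -0.17, 40, 0, 0, 0, 0, 0, 0, 40, 0, 0, 0, 0, 0, 0, 40]'

```text
time: 22.1
position: [620.9, -56.4, 204.2]
tool_rot: [-3.141, -0.001, 2.08]
ft_force: [0.6, -0.9, -0.0]
opening: 40.1
```

Run:
```python
from h import *
delta([621.3,-56.8,87],2.087)
```

```text
t 22.1 pos [620.91 -56.4  204.15] rot [-3.1407e+00 -6.0000e-04  2.0799e+00] open 40.1 F [ 0.6 -0.9 -0. ] M [-0.05 -0.12  0.  ] 
 shift [ -0.62   0.25 117.15] az -0.0071
```

Call:
send_rows --grip_force 4 --moves '[-0.5, 0.2, 30, 0, 0, -0.007, 40, 0, 0, 30, 0, 0, 0, 40, 0, 0, 25, 0, 0, 0, 40, 0, 0, 20, 0, 0, 0, 40, 0, 0, 12, 0, 0, 0, 40, 0, 0, 0, 0, 0, 0, 40, 0, 0, 0, 0, 0, 0, 20, 0, 0, 0, 0, 0, 0, 20, 0, 0, 0, 0, 0, 0, 20]'

```text
time: 23.22
position: [621.7, -56.7, 88.5]
tool_rot: [3.141, 0.0, 2.091]
ft_force: [-0.4, 0.6, 0.1]
opening: 20.2
```

Run:
```python
from h import *
hangle()
p,d=vision.read_camera('side'); crop(p,180,140,120,90,6,'pics/sc8.png')
```

```text
t 23.23 r 81.5 tool angle-based dial 0.844 Ftool [ 0.7 -0.1 -0.1] pos [621.7 -56.7  88.5] yaw 2.091 open 20.2
```

View pics/sc8.png

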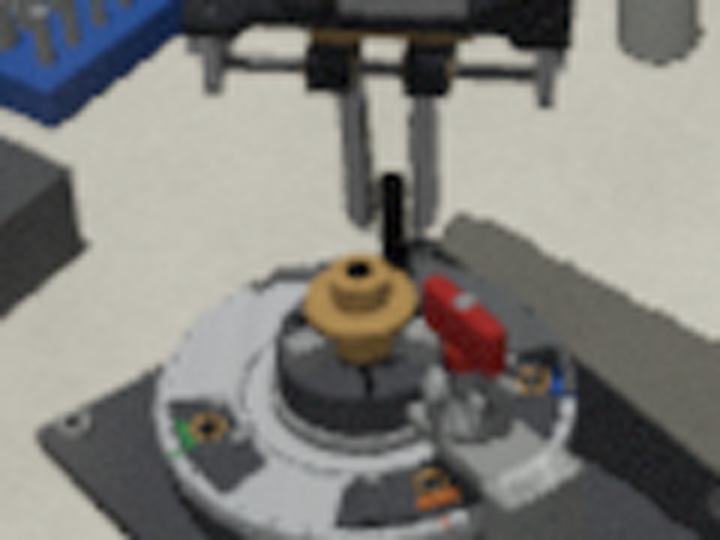

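Call:
send_rows --moves '[0, 2, 0, 0, 0, -0.025, 20, 0, 2, 0, 0, 0, -0.025, 20, 0, 2, 0, 0, 0, -0.025, 20, 0, 2, 0, 0, 0, -0.025, 20]'

```text
time: 23.78
position: [627.6, -52.7, 88.0]
tool_rot: [-3.14, -0.001, 2.193]
ft_force: [-8.2, -2.0, 4.8]
opening: 24.3
```

```bash
python3 -c "
from h import *
hangle()"
```

```text
t 23.77 r 80.8 tool angle-based dial 0.932 Ftool [ 3.2 -7.8 -4.8] pos [627.6 -52.7  88. ] yaw 2.193 open 24.3
```

Call:
send_rows --grip_force 25 --moves '[0, 0, 0, 0, 0, 0, 22, 0, 0, 0, 0, 0, 0, 21]'

```text
time: 24.02
position: [627.6, -53.0, 88.0]
tool_rot: [-3.139, -0.001, 2.192]
ft_force: [-6.7, -3.9, 4.1]
opening: 21.0
```

Run:
```python
from h import *
hangle()
p,d=vision.read_camera('side'); crop(p,180,140,120,90,6,'pics/sc9.png')
```

```text
t 24.02 r 81.1 tool angle-based dial 0.931 Ftool [ 0.7 -7.7 -4.1] pos [627.6 -53.   88. ] yaw 2.192 open 21.0
```

View pics/sc9.png

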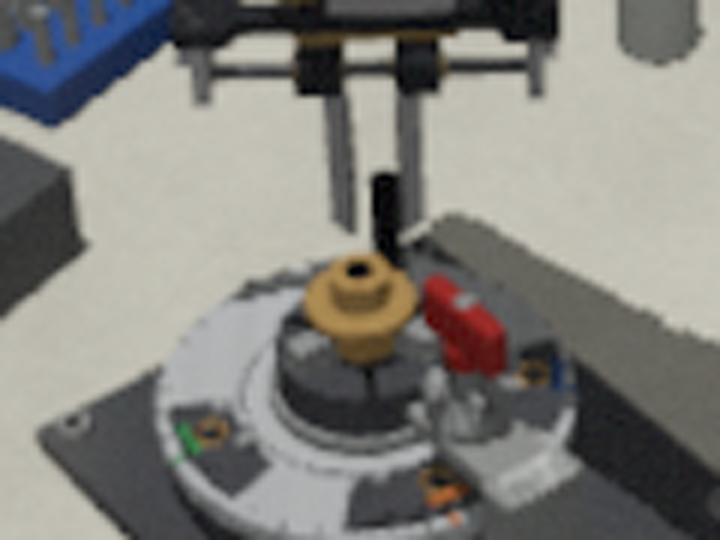

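The dial is riding at about 7.7 N, with the orange mark now at about (442,485). Continue in small steps.

Call:
send_rows --moves '[0, 2, 0, 0, 0, -0.025, 21, 0, 2, 0, 0, 0, -0.025, 21, 0, 2, 0, 0, 0, -0.025, 21]'

```text
time: 24.45
position: [632.6, -49.7, 88.0]
tool_rot: [-3.139, -0.0, 2.267]
ft_force: [-5.7, -6.8, 3.4]
opening: 20.9
```

```bash
python3 -c "
from h import *
hangle()"
```

```text
t 24.45 r 81.1 tool angle-based dial 1.003 Ftool [-1.6 -8.8 -3.4] pos [632.6 -49.7  88. ] yaw 2.267 open 20.9
```

Call:
send_rows --moves '[0, 2, 0, 0, 0, -0.025, 21, 0, 2, 0, 0, 0, -0.025, 21]'

```text
time: 24.7
position: [635.8, -47.4, 88.0]
tool_rot: [-3.14, 0.0, 2.317]
ft_force: [-6.1, -7.9, 3.3]
opening: 21.2
```

```bash
python3 -c "
from h import *
hangle()"
```

```text
t 24.70 r 81.1 tool angle-based dial 1.052 Ftool [-1.7 -9.9 -3.3] pos [635.8 -47.4  88. ] yaw 2.317 open 21.2
```

Call:
send_rows --moves '[0, 1.5, 0, 0, 0, -0.019, 21, 0, 1.5, 0, 0, 0, -0.019, 21]'

```text
time: 24.95
position: [638.1, -45.5, 88.0]
tool_rot: [-3.14, 0.001, 2.355]
ft_force: [-4.7, -8.7, 2.4]
opening: 21.3
```

Run:
```python
from h import *
hangle()
p,d=vision.read_camera('side'); crop(p,180,140,120,90,6,'pics/sc10.png')
```

```text
t 24.95 r 81.1 tool angle-based dial 1.089 Ftool [-2.8 -9.5 -2.3] pos [638.1 -45.5  88. ] yaw 2.355 open 21.3
```

View pics/sc10.png

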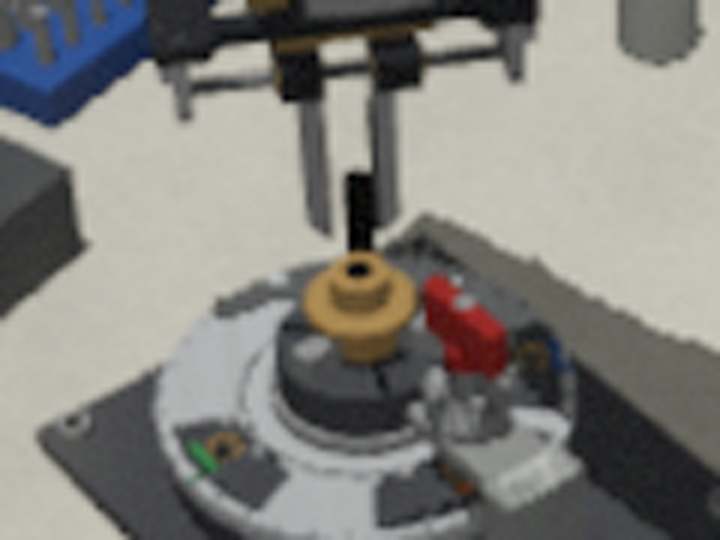

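Call:
send_rows --moves '[0, 1.2, 0, 0, 0, -0.015, 21, 0, 1.2, 0, 0, 0, -0.015, 21]'

```text
time: 25.25
position: [640.1, -42.7, 88.0]
tool_rot: [-3.141, 0.0, 2.385]
ft_force: [-0.9, -1.6, 0.3]
opening: 21.2
```

```bash
python3 -c "
from h import *
hangle()"
```

```text
t 25.25 r 80.4 tool angle-based dial 1.131 Ftool [-0.4 -1.8 -0.3] pos [640.1 -42.7  88. ] yaw 2.385 open 21.2
```

Run:
```python
from h import *
p,d=vision.read_camera('side'); crop(p,180,140,120,90,6,'pics/sc11.png'); hangle()
```

```text
t 25.30 r 80.3 tool angle-based dial 1.134 Ftool [-2.6 -2.   0.7] pos [640.2 -42.5  88. ] yaw 2.386 open 20.8
```

View pics/sc11.png

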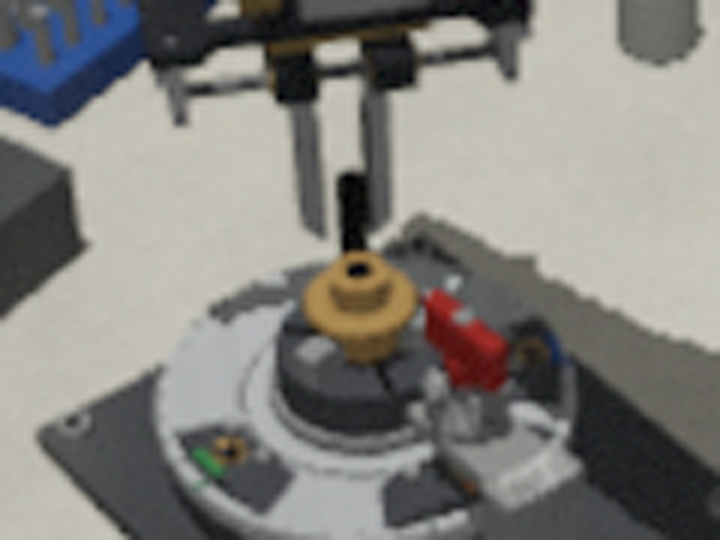

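The tee has dropped and the push force fell to 2 N, so it has snapped in. I'll back the finger off, retreat and verify.

Call:
send_rows --moves '[0, -2.5, 0, 0, 0, 0, 24, 0, 0, 0, 0, 0, 0, 30, 0, 0, -25, 0, 0, 0, 35, 0, 0, -35, 0, 0, 0, 35, 0, 0, -50, 0, 0, 0, 35, 0, 0, 0, 0, 0, 0, 35]'

```text
time: 26.05
position: [639.7, -44.3, 202.3]
tool_rot: [3.137, 0.006, 2.384]
ft_force: [0.1, -0.4, -0.8]
opening: 34.9
```

Run:
```python
from h import *
hangle()
p,d=vision.read_camera('side'); crop(p,180,140,120,90,6,'pics/sc12.png')
def red(p):
    p=p.astype(int); m=(p[...,2]>1.8*p[...,1])&(p[...,2]>50); m=m[180:215,240:272]; v,u=np.nonzero(m); return len(v),u.mean()+240,v.mean()+180,v.min()+180,v.max()+180
print(red(cv2.imread('pics/side0.png')),red(p))
a=cv2.imread('pics/side0.png')[180:212,240:272]; b=p[180:212,240:272]
cv2.imwrite('pics/cmp.png',cv2.resize(np.hstack([a,b]),None,fx=12,fy=12,interpolation=cv2.INTER_NEAREST))
for nm,pt in(('top corner home',None),): pass
```

```text
t 26.05 r 81.3 tool angle-based dial 1.113 Ftool [-0.4 -0.2  0.8] pos [639.7 -44.3 202.3] yaw 2.384 open 34.9
(132, np.float64(256.9318181818182), np.float64(197.31060606060606), np.int64(189), np.int64(204)) (139, np.float64(257.0359712230216), np.float64(197.16546762589928), np.int64(188), np.int64(204))
```

View pics/cmp.png

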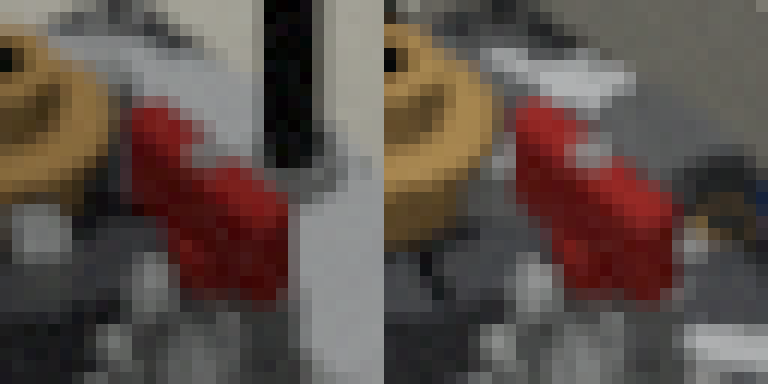

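View pics/sc12.png

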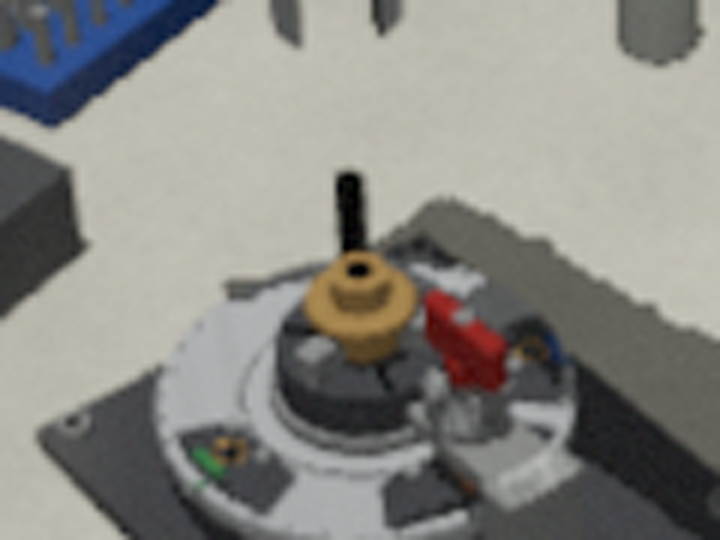

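Run:
```python
from h import *
def an(p,d):
    q=p.astype(int); m=(q[...,2]>1.8*q[...,1])&(q[...,2]>100)
    m[:180]=0;m[215:]=0;m[:,:240]=0;m[:,272:]=0
    v,u=np.nonzero(m&(d>0)); P=np.array([px2wd('side',a,b,d[b,a]) for a,b in zip(u,v)])
    return P
D0=np.load('side0.npy'); P0=cv2.imread('pics/side0.png')
ps=[];ds=[]
for i in range(4):
    p,d=vision.read_camera('side'); ps.append(p);ds.append(d)
p=np.mean(ps,0); d=np.median(ds,0)
ref=P0
# subpixel vertical/horiz shift by minimizing redness difference
def redn(p): p=p.astype(np.float32); return p[...,2]/(p.sum(2)+1)
A=redn(P0)[182:210,243:268]; B=redn(p)
best=[]
for dy in np.arange(-4,4.01,.1):
  for dx in np.arange(-1.5,1.51,.25):
    M=np.float32([[1,0,-dx],[0,1,-dy]]); W=cv2.warpAffine(B,M,(512,384))[182:210,243:268]
    best.append((float(((np.clip(W,.38,.8)-np.clip(A,.38,.8))**2).sum()),round(dy,2),dx))
print(sorted(best)[:4])
print('px per 9mm',np.subtract(w2px('side',[509,39,155]),w2px('side',[509,39,164])))
for P in (an(P0,D0),an(p,d)): print(len(P),P.mean(0),np.percentile(P[:,2],[50,75,90,97]))
s=state(); print(s['position'],s['time'])
```

```text
[(0.7135488390922546, np.float64(-0.2), np.float64(0.0)), (0.7164410352706909, np.float64(-0.1), np.float64(0.0)), (0.7443717122077942, np.float64(0.0), np.float64(0.0)), (0.7467905282974243, np.float64(-0.1), np.float64(0.25))]
px per 9mm [0.07114988 2.61487389]
32 [508.56999499  41.56250603 152.0438724 ] [152.32203054 153.51343555 154.6077397  155.31338321]
53 [508.87952119  42.05009829 150.31173284] [151.70082769 153.35869695 154.17606546 154.55102792]
[637.84184097 -44.25354426 196.49030087] 26.3
```

The tee height matches the home picture to about 0.2 px (roughly 0.5 mm). As a check by feel, I'll touch its top lightly with shut fingers.

Run:
```python
from h import *
delta([509.1,39.4,168])
```

```text
t 26.3 pos [637.84 -44.25 196.49] rot [-3.1403e+00 -1.8000e-03  2.3838e+00] open 35.0 F [-0.2 -0.1 -0.4] M [ 0.02 -0.13 -0.06] 
 shift [150.96 -27.68  28.8 ] None
```

Call:
send_rows --moves '[50, -9, 0, 0, 0, 0, 0, 50, -9, 0, 0, 0, 0, 0, 51, -9, 0, 0, 0, 0, 0, 0, 0, 15, 0, 0, 0, 0, 0, 0, 13, 0, 0, 0, 0, 0, 0, 0, 0, 0, 0, 0]'

```text
time: 27.05
position: [510.0, 39.3, 168.2]
tool_rot: [-3.139, -0.002, 2.383]
ft_force: [0.2, -0.6, -0.2]
opening: 0.4
```

Run:
```python
from h import *
delta([509.1,39.4,155])
```

```text
t 27.05 pos [510.05  39.26 168.21] rot [-3.1395e+00 -2.1000e-03  2.3830e+00] open 0.4 F [ 0.2 -0.6 -0.2] M [ 0.   -0.11 -0.04] 
 shift [ 0.76 -0.52 13.21] None
```

Call:
send_rows --moves '[0, 0, 5, 0, 0, 0, 0, 0, 0, 4, 0, 0, 0, 0, 0, 0, 2, 0, 0, 0, 0, 0, 0, 1, 0, 0, 0, 0, 0, 0, 0, 0, 0, 0, 0]'

```text
time: 27.68
position: [510.1, 39.8, 158.0]
tool_rot: [3.142, 0.0, 2.384]
ft_force: [0.7, 0.6, -0.5]
opening: 0.6
```

Call:
send_rows --moves '[0, 0, 1, 0, 0, 0, 0, 0, 0, 0, 0, 0, 0, 0]'

```text
time: 27.92
position: [510.0, 39.9, 157.0]
tool_rot: [3.142, -0.0, 2.384]
ft_force: [0.3, 0.9, 0.7]
opening: 0.6
```

Call:
send_rows --moves '[0, 0, 1, 0, 0, 0, 0, 0, 0, 0, 0, 0, 0, 0]'

```text
time: 28.18
position: [510.0, 39.8, 155.9]
tool_rot: [-3.141, -0.0, 2.384]
ft_force: [0.6, 0.4, 0.1]
opening: 0.3
```

Call:
send_rows --moves '[0, 0, 1, 0, 0, 0, 0, 0, 0, 0, 0, 0, 0, 0]'

```text
time: 28.42
position: [510.0, 39.8, 154.9]
tool_rot: [-3.142, -0.0, 2.384]
ft_force: [-0.1, 0.6, -0.5]
opening: 0.1
```

There is no contact down to 154.9 mm and the tee's home top is 155, so the plunger is fully down. Retreat.

Call:
send_rows --moves '[0, 0, -20, 0, 0, 0, 0, 0, 0, -40, 0, 0, 0, 0, 0, 0, -40, 0, 0, 0, 0, 0, 0, 0, 0, 0, 0, 0, 0, 0, 0, 0, 0, 0, 0]'

```text
time: 29.05
position: [509.8, 39.8, 254.0]
tool_rot: [-3.141, -0.001, 2.384]
ft_force: [-0.1, 0.4, -0.2]
opening: 0.5
```

Run:
```python
from h import *
p,d=vision.read_camera('side'); cv2.imwrite('pics/side13.png',p)
p2,d=vision.read_camera('top'); cv2.imwrite('pics/top13.png',p2)
w=px2w('side',180+349/6-.4,140+175/6-.4,118)[:2]-np.array([585.5,16.3]); print('dial from handle',np.arctan2(w[1],w[0])+1.955)
s=state(); print(s['time'],s['position'],s['ft_force'])
```

```text
dial from handle 1.1027563526268647
29.15 [509.66050278  39.81503172 253.6961625 ] [-0.40403079  0.23709128 -0.48136502]
```

View pics/side13.png

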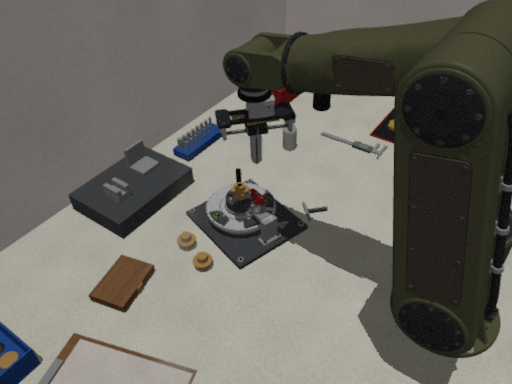

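The hand is clear of the fixture, the tee at (258,197) is down and aligned, and the bushings, key, caliper and case are where they were. Handing in.

```bash
python3 -c "
from rig import order
print(order.hand_in())"
```

```text
the job is handed in; nothing more can be done
None
```

I moved the dial to the orange station and the plunger snapped home there; the job was handed in at about 29 s of the 70 s allowed. The hand-in reports no verdict.

**What I did:**
1. Lifted the T-handle about 15.7 mm (12 N), turned it 1.22 rad counter-clockwise and set it in the rest notch.
2. Pushed the dial to about 0.85 rad with the handle loosely between the fingers.
3. Turned the T-handle back and let the pin down onto the orange segment's flat top.
4. Rode the dial on in 1–2 mm steps until the push force dropped from about 9.5 N to 2 N and the T-handle fell.

**Last checks:**
- **Plunger:** the T-handle's height in the side picture matches the start picture to about 0.2 pixel (roughly 0.5 mm). Shut fingers lowered over it met nothing down to 154.9 mm, so it is not standing raised (its home top is about 155 mm).
- **Dial angle:** about 1.10 rad from the handle's position in the picture, against an estimate of about 1.14 rad for the hole. Both are inside the allowed 0.91–1.39 rad.
- **Forces:** the riding push of about 8–10 N was higher than the 3–6 N expected. Every reading at the handle stayed at or below 10 N, well under the 45 N limit on the pin.
- **Surroundings:** the hand ended about 100 mm above the fixture, touching nothing. In the last side picture the other things on the bench looked unmoved; I did not measure them.

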